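# Free the sample carousel and seat it on its keyed spindle

### The arm

A 7-joint arm with a two-finger parallel gripper is mounted at the origin on the work surface. World frame = base frame: x ahead of the robot, y to its left, z up, the work surface at z = 0. Lengths are in m, angles in rad, forces in N, time in s.
With the tool pointing down it reaches from about 0.425 to 0.925 m from the base axis. Payload 6.8 kg.
Tool frame: the origin (TCP) lies midway between the tips of the shut fingers; the grasp point (between the pads) lies 19 mm behind it; x points along the fingers, y is the direction in which the jaws open and shut, and the axes are right-handed (so a half turn about x gives the same grasp; the last joint's range is limited). The gripper opens to 85 mm and grips with 20 to 120 N. Pads are 22 mm wide; open, the fingers measure 114 mm over their backs; the gripper's body (76 mm by 85 mm) begins 54 mm behind the grasp point. The pads swing forward as they close: fully open they stand 13 mm farther back than shut.
Start: joints at [-1.323, 0.477, 0.022, 1.555, -0.011, 1.109, -0.083], TCP at [0.235, 0.633, 0.231] pointing down, gripper open.
Joint ranges: [-2.96, 2.96], [-0.34, 2.1], [-1.41, 1.46], [0.24, 2.44], [-1.37, 4.51], [0.17, 1.92], [-2.96, 2.96]. Speed limits (rad/s): [2.39, 2.39, 3.14, 3.14, 3.14, 3.14, 3.14].

### API

Orientations are given as a rotation vector (axis times angle).
In Python, from bench import r, viewer, nets gives the robot as it stands.
- The arm moves only by the shell command python3 -m pendant 'ROWS' [FORCE]. ROWS is JSON, one flat list of numbers, 5 for each row, row after row: the finger opening in mm, from 0 to 85.4, then the shift along the tool's x, y, z in mm, then the turn about the tool's x in rad. A call has 1 to 20 rows; each row shifts and turns the commanded pose from where the row before left it, along the tool's axes as they then stand; what a row does not reach is not made up. A row lasts 1/8 s, in which the tool goes at most 62.5 mm and 10.7 degrees, less where a joint would pass 70% of its speed; a pose out of reach is approached as far as the arm can. A call with a gripper value outside its range is refused whole. The fingers move at their own pace and stop on an object; FORCE is the grip in N (left out, the last holds). Time passes only in rows, so rows that do not move let the fingers close. It gives the time, the measured TCP pose, the force and the opening at its end, in the units of the state.
- r.get_obs(): the state, without advancing time (a new reading comes with each control period).
- viewer.grab_frame(name): name is "scene" or "top"; returns (picture, depth): 480x640x3 uint8, red, green, blue; 480x640 float32, m along the optical axis (not along the pixel's ray), 0 where there is no reading.
- viewer.calibration(name): a dict with "mtx" (3x3 intrinsics, pixels), "distortion" ([k1, k2, p1, p2, k3] as OpenCV has them; the pictures are not rectified), "world_to_cam" (4x4, takes a point from world to camera coordinates). Camera axes: x right, y up, looking along -z (the intrinsics and any distortion apply to the point x, -y, -z); pixel columns grow to the right and rows downward; lengths in m; the calibration is good to about 2 mm. A picture is of the moment at which its call begins. calibration takes no time and is no camera call.
- r.hand_in(): hands the job in, once; it reports no verdict.
Trained networks look in the newest picture that a camera, given by its name, has taken for a name from the list of things; names that differ only in an ending like _2 or _b are one class to them, and where a whole thing is asked for, a point or a joint stands for the part that bears it (a point fixed in the world has none). Each returns a list of dicts, best first, with "score" (0 to 1); they miss things now and then, are a little off and sometimes report something else, mostly with a low value. They report only what shows in the picture. A call takes as long as a camera call. They do not tell look-alikes from the thing itself.
- nets.look_for(name, camera): "location" ([x, y, z] in m, in world coordinates, good to about 4 mm: the middle of the surface that is visible of it).
- nets.silhouettes(name, camera): "mask" (480x640 bool, what is visible of it).
The state is a dict: "clock": time; "joints": joint angles; "qvel": joint speeds; "tau": joint torques, N m; "tcp_pos": TCP position; "orientation": TCP orientation; "contact_force": force on the tool from outside, world axes, zero at the start; "moment": the same for the moment, N m; "grip_width": finger opening in m.
Only numpy, scipy, OpenCV 4.12 (cv2) and the standard library are available. Lean on these libraries where they do the work, as an engineer would, in place of code of your own. Each camera call takes 0.05 s, during which the arm holds its last target. There are 200 camera calls.

### The job

The sample carousel sits too high: it is on its spindle, but its keyway does not line up and a wooden transit block keeps it from turning. Pull the transit block straight up out of its socket and put it in the basket, then turn the carousel slowly about its spindle until it drops fully home on the key. Do not lift or tip the carousel, leave the bottles and the jar standing where they are, and let go of everything.

Things in the scene. Friction and masses are not known exactly. Their poses are not given: they have to be found in the camera images.
- base: Fixed grey base: round plate, radius 110 mm, 20 mm high, with a round steel seat (radius 24 mm) in the middle, 30 mm above the table. Origin: on the spindle axis, on the table, z up. A fixed upright steel spindle stands on the seat: a round pin, 16.5 mm thick, top 76 mm above the table, with a straight cross key at its foot (see spindle_key). On the -x edge is the block's socket.
- spindle_key (a point): Centre of the top of the fixed cross key, on the spindle axis, 44 mm above the table; its axes are the base's, not the key's. The key is 30 mm long, 8 mm wide, from 30 to 44 mm above the table, hidden under the hub. Its direction is not known: at least 28 degrees from the carousel's x axis at the start. Turning either way finds it within 152 degrees.
- socket (a point): Middle of the top of the grey socket on the base's -x edge, 112 mm from the spindle axis, 55 mm above the table. It is a closed U with two lips, 106 to 132 mm from the axis and 44 mm wide, that holds the foot of the transit block with 1.5 to 2 mm of play, so that the block leaves only straight up: free of socket and lugs after 50 mm.
- carousel: White loose carousel, about 0.45 kg. Origin: centre of the hub's underside, z up. Hub 46 mm square, 50 mm high, with an 18 mm bore and a keyway 32 by 10 mm along x: it falls onto the key when x is within 3 degrees of the key, every half turn. At the start it rests on the key, origin 44 mm above the table; fully home 30 mm (drops by its own weight). Turns almost freely; once home it cannot turn.
- fin (a point): Top of one carousel fin, 62 mm from the axis, 45 degrees from the carousel's x axis. Four such upright radial fins, at 45, 135, 225, 315 degrees, 6 mm thick, 30 to 78 mm from the axis, tops 55 mm above the carousel's origin, stand on its round plate (radius 80 mm, underside 4, upper face 10 mm above the origin). Push a fin sideways from inside the open space between two fins to turn the carousel.
- lugs (a point): Top of the gap between the two rim lugs on the carousel's -x side, 88 mm from the axis, 24 mm above the carousel's origin. The lugs lie at y = +-15 mm, 8 mm thick, 76 to 100 mm from the axis, 4 to 24 mm above the origin, with a gap of 22 mm in which the block's tongue stands at the start. A like pair without block is at +x.
- block: Loose pale wooden transit block, about 60 g, 105 mm high. Origin: on its underside, below the handle; at the start 20 mm above the table, 112 mm from the spindle axis; z up, x towards the spindle. Foot 35 mm high, x -13.5 to 6 mm, up to 30 mm wide in y; tongue x 6 to 26 mm, 18 mm wide, 55 mm high. Stands by itself on a flat floor.
- handle (a point): Grip point of the transit block, on its upright handle, 80 mm above the block's origin. The handle spans x -10 to 10 mm and y -9 to 9 mm of the block, up to 105 mm above its origin; grip it from above across its y faces (18 mm apart).
- basket: Fixed open basket with straight walls, 210 mm (its x) by 150 mm (its y), 50 mm high, walls and floor 6 mm thick. Origin: centre of its underside, on the table.
- bottle1: Amber bottle, radius 21 mm, 110 mm high, standing behind the base (beyond it from the robot). Origin: centre of its underside. Leave it alone.
- bottle2: The same as bottle1, a second one beside it.
- jar: White jar, radius 28 mm, 75 mm high, standing beyond the basket. Origin: centre of its underside. Leave it alone.
Things that resemble listed ones, but are neither listed nor needed, are in the scene too. Leave any black look-alike of the block alone. What is shaped like the carousel but orange is not meant.

How it is judged:
By the outcome, as a careful person would: the job done as asked, in the order asked, and still so for the second after the job is handed in, with the robot touching nothing.
It also fails if it takes over 72 s, if anything falls off the work surface, if the arm or the gripper's body presses on something with over 40 N, if the wrist force passes 120 N, or if a joint passes its speed limit or range.

## Working session

There is one attempt and no reset: what is moved stays moved. The work goes in short steps, Python scripts to look and compute and a shell command to move; the robot and the scene stay as the last step left them, time stands still between calls to the robot, and variables do not carry over. Pictures are saved under pics/ and viewed, about 8 in all and at most 12, crops included, and the job is handed in when it is done.

```bash
ls; mkdir -p pics; cat > h.py <<'E'
import numpy as np, cv2
from bench import r, viewer, nets
def grab(n, f=None):
    p,d=viewer.grab_frame(n)
    if f: cv2.imwrite('pics/'+f, p[...,::-1])
    return p,d
def cloud(n,d):
    c=viewer.calibration(n); K=np.array(c['mtx']);D=np.array(c['distortion'],float);T=np.linalg.inv(np.array(c['world_to_cam']))
    v,u=np.mgrid[0:480,0:640]
    q=cv2.undistortPoints(np.stack([u,v],-1).reshape(-1,1,2).astype(float),K,D).reshape(480,640,2)
    P=np.stack([q[...,0]*d,-q[...,1]*d,-d,np.ones_like(d)],-1)
    return (P@T.T)[...,:3]
def proj(n,X):
    c=viewer.calibration(n);W=np.array(c['world_to_cam']);x=np.atleast_2d(X)@W[:3,:3].T+W[:3,3]
    return cv2.projectPoints((x*[1,-1,-1]).astype(float),np.zeros(3),np.zeros(3),np.array(c['mtx']),np.array(c['distortion'],float))[0].reshape(-1,2)
E
python3 - <<'E'
from h import *
o=r.get_obs();print(o)
for n in('top','scene'):
    grab(n,n+'0.png')
    for k in('base','socket','carousel','fin','lugs','block','handle','basket','bottle1','jar'):
        print(n,k,[(np.round(a['location'],3).tolist(),round(a['score'],2)) for a in nets.look_for(k,n)][:4])
E
```

```text
pics
{'clock': 0.0, 'joints': array([-1.32307295,  0.47784688,  0.02233152,  1.55646688, -0.0115269 ,
        1.10931364, -0.0831306 ]), 'qvel': array([-0.0008858 ,  0.00088158,  0.00040319, -0.00023033, -0.00099668,
        0.00218519, -0.00213791]), 'tau': array([-6.25561788e-04, -5.96433735e+01,  1.60685442e+00, -2.81193066e+01,
        1.22657191e-02,  9.22963925e-03, -4.78505427e-06]), 'tcp_pos': array([0.23493562, 0.63214572, 0.23028768]), 'orientation': array([ 0.27772159,  1.55292595, -0.28070967]), 'contact_force': array([-0.11239412, -0.18954645, -0.0123088 ]), 'moment': array([-0.02775351,  0.01141612, -0.04250028]), 'grip_width': 0.08536153495362699}
top base []
top socket [([0.539, -0.129, 0.021], 0.95)]
top carousel [([0.251, -0.241, 0.012], 0.79), ([0.56, -0.151, 0.057], 0.6)]
top fin [([0.253, -0.241, 0.011], 0.69), ([0.568, -0.153, 0.054], 0.57)]
top lugs [([0.566, -0.153, 0.052], 0.77), ([0.252, -0.242, 0.008], 0.68)]
top block [([0.456, -0.155, 0.078], 0.68), ([0.355, -0.104, 0.053], 0.65)]
top handle [([0.356, -0.106, 0.055], 0.68), ([0.458, -0.158, 0.074], 0.57)]
[... 254 characters left out ...]
611, -0.181, 0.022], 0.76)]
scene carousel [([0.271, -0.246, 0.011], 0.73), ([0.58, -0.158, 0.055], 0.68)]
scene fin [([0.581, -0.16, 0.057], 0.73), ([0.265, -0.244, 0.012], 0.57)]
scene lugs [([0.27, -0.247, 0.01], 0.86), ([0.577, -0.163, 0.055], 0.56)]
scene block [([0.361, -0.11, 0.048], 0.86), ([0.468, -0.167, 0.084], 0.82)]
scene handle [([0.359, -0.115, 0.049], 0.94), ([0.465, -0.167, 0.079], 0.83)]
scene basket [([0.554, 0.158, 0.01], 0.97), ([0.723, 0.134, 0.072], 0.33)]
scene bottle1 [([0.728, -0.191, 0.074], 0.85), ([0.582, -0.161, 0.052], 0.74), ([0.723, -0.107, 0.069], 0.66), ([0.467, -0.164, 0.084], 0.17)]
scene jar [([0.723, 0.138, 0.069], 0.55), ([0.612, -0.183, 0.025], 0.37)]
```

View pics/top0.png

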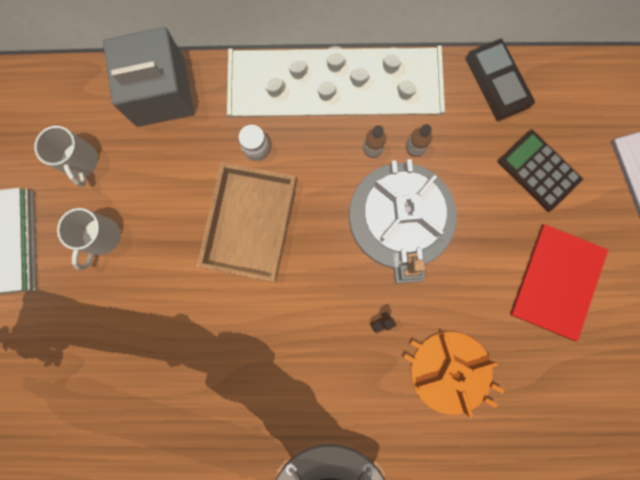

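View pics/scene0.png

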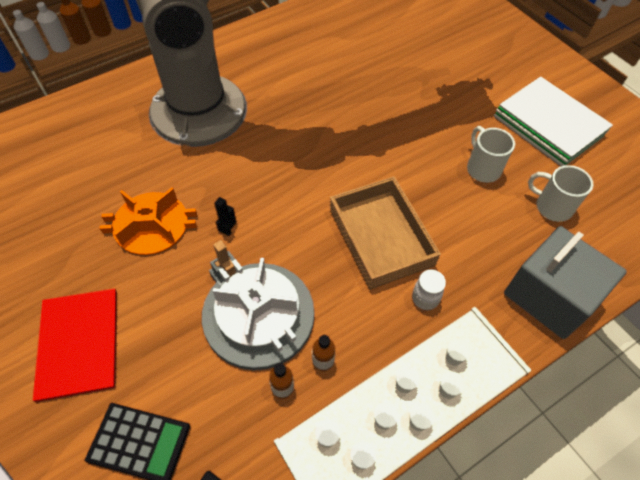

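The top view shows the white carousel at about (407,210), with the pale block at (411,268) on its near edge. The basket is at (250,222), the black look-alike at (384,322) and the orange look-alike at (453,372). Next I'll measure from depth.

```bash
python3 - <<'E'
from h import *
from scipy.optimize import least_squares
for n in('top','scene'):
    p,d=grab(n); X=cloud(n,d); ok=d>0
    near=ok&(np.hypot(X[...,0]-.57,X[...,1]+.155)<.16)
    z=X[...,2]
    def fit(m,lab,R):
        c=cv2.findContours(m.astype(np.uint8),cv2.RETR_EXTERNAL,cv2.CHAIN_APPROX_NONE)[0];c=max(c,key=cv2.contourArea)[:,0]
        Q=X[c[:,1],c[:,0],:2]
        s=least_squares(lambda a:np.hypot(*(Q-a[:2]).T)-a[2],[.57,-.155,R],loss='soft_l1',f_scale=.002).x;print(n,lab,np.round(s,4))
    fit(near&(z>.012)&(z<.14),'base',.11)
    fit(near&(z>.045)&(z<.14),'plate',.08)
    m=near&(z>.045)&(z<.062);print('plate z',np.median(z[m]))
    h=near&(z>.11);print('>.11',h.sum(),X[h].mean(0).round(4),X[h].min(0).round(4),X[h].max(0).round(4))
    f=near&(z>.09)&(z<.106);print('fin z',f.sum(),np.median(z[f]),X[f].mean(0).round(4))
    hist=np.histogram(z[near],bins=np.arange(0,.14,.005));print(hist[0])
    b=ok&(abs(X[...,0]-.56)<.16)&(abs(X[...,1]-.165)<.13)&(z>.035)&(z<.06);Q=X[b][:,:2].astype(np.float32)
    rc=cv2.minAreaRect(Q);print('basket',rc,np.median(z[b]))
    cv2.imwrite(f'pics/{n}h.png',((near&(z>.085))*255).astype(np.uint8))
c,s=[viewer.calibration(n) for n in('top','scene')]
for a in(c,s): W=np.array(a['world_to_cam']);print((-W[:3,:3].T@W[:3,3]).round(3))
E
```

```text
top base [ 0.5664 -0.1534  0.1087]
top plate [ 0.5654 -0.1538  0.0817]
plate z 0.054260359206030784
>.11 225 [ 0.5643 -0.157   0.1184] [ 0.4467 -0.1956  0.11  ] [ 0.7245 -0.0895  0.129 ]
fin z 931 0.09573005346671537 [ 0.5727 -0.1533  0.0963]
[4814   67   62 1547 1908   45   46   44   45   81 2702 1399  130  345
  256  251  161  108  392  408  123   89  104    5   63   53    0    0]
basket ((0.5848686695098877, 0.1531103253364563), (0.1543494611978531, 0.27727317810058594), 78.53126525878906) 0.05016824881161619
scene base [ 0.572  -0.1559  0.1096]
scene plate [ 0.5698 -0.1551  0.0801]
plate z 0.05320763935455841
>.11 181 [ 0.5417 -0.16    0.1183] [ 0.4488 -0.1987  0.11  ] [ 0.7263 -0.0918  0.1281]
fin z 949 0.09461870813499829 [ 0.5704 -0.1567  0.0953]
[2505  110  133 2499 1251   18   14   13   29  196 2936  650  209  351
  300  252  186  178  501  370   69  145   73   15   68   25    0    0]
basket ((0.5843721032142639, 0.1527990996837616), (0.15747758746147156, 0.27816545963287354), 78.3252944946289) 0.04828886181787784
[0.391 0.004 0.947]
[ 0.989 -0.304  1.002]
```

```bash
python3 - <<'E'
from h import *
for n in('top','scene'):
    p,d=grab(n); X=cloud(n,d); z=X[...,2]; ok=d>0
    h=ok&(z>.117)&(np.hypot(X[...,0]-.457,X[...,1]+.157)<.03);A=X[h]
    print(n,h.sum(),A.mean(0).round(4),A.min(0).round(4),A.max(0).round(4),cv2.minAreaRect(A[:,:2].astype(np.float32)))
    C=np.array([.568,-.1545]);D=A.mean(0)[:2]-C;print('dir',np.hypot(*D),np.degrees(np.arctan2(D[1],D[0]))%360)
    f=ok&(z>.09)&(z<.104);rel=X[f][:,:2]-C;rr=np.hypot(*rel.T);k=(rr>.045)&(rr<.078);a=np.degrees(np.arctan2(rel[k,1],rel[k,0]))%360
    print(np.degrees(np.angle(np.exp(4j*np.radians(a)).mean()))/4, np.histogram(a,bins=np.arange(0,361,10))[0])
    b=ok&(abs(X[...,0]-.56)<.13)&(abs(X[...,1]-.165)<.13)&(z>.04)&(z<.056);b=cv2.connectedComponentsWithStats(b.astype(np.uint8));
    i=1+np.argmax(b[2][1:,4]);print('basket',cv2.minAreaRect(X[b[1]==i][:,:2].astype(np.float32)))
    u=proj(n,[.46,-.16,.1])[0].astype(int)
    cr=p[max(0,u[1]-75):u[1]+75,u[0]-100:u[0]+100];cv2.imwrite(f'pics/{n}crop.png',cv2.resize(cr,None,fx=2,fy=2)[...,::-1])
a,b=cv2.imread('pics/topcrop.png'),cv2.imread('pics/scenecrop.png');cv2.imwrite('pics/crop1.png',np.hstack([a,b]))
from scipy.spatial.transform import Rotation as R
print(R.from_rotvec(r.get_obs()['orientation']).as_matrix().round(3))
E
```

```text
top 116 [ 0.4568 -0.162   0.125 ] [ 0.4476 -0.1718  0.1173] [ 0.4673 -0.1535  0.129 ] ((0.45745396614074707, -0.16260746121406555), (0.018276426941156387, 0.019756663590669632), 89.89081573486328)
dir 0.11149431693804995 183.86847250930126
-40.66448128324891 [ 0  0  0  0 38 38  0  0  0  0  0  0  0 43 15  0  0  0  0  0  0  0 52 24
  0  0  0  0  0  0  0 25 26  0  0  0]
basket ((0.5540059208869934, 0.15927329659461975), (0.1541019231081009, 0.2144644856452942), 78.3870849609375)
scene 102 [ 0.4605 -0.1636  0.1231] [ 0.4476 -0.1729  0.1171] [ 0.4707 -0.1547  0.1281] ((0.4596129357814789, -0.16347087919712067), (0.021781321614980698, 0.018478691577911377), 9.217211723327637)
dir 0.10791046036699 184.83238818704575
-40.51688892406269 [ 0  0  0  0 82  0  0  0  0  0  0  0  0 45  8  0  0  0  0  0  0  0 11 71
  0  0  0  0  0  0  0 24 50  0  0  0]
basket ((0.5559338331222534, 0.1585768759250641), (0.1564769297838211, 0.2157391458749771), 78.51934814453125)
[[ 0.     0.348  0.937]
 [ 0.     0.937 -0.348]
 [-1.     0.     0.   ]]
```

View pics/crop1.png

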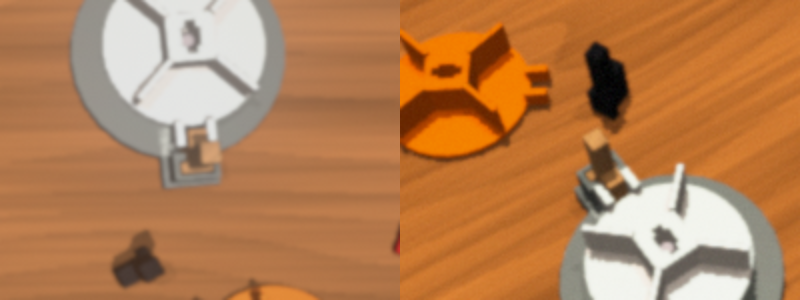

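The block handle is at about (0.457,-0.163) with its top at 0.125 m. The spindle is at about (0.568,-0.154), and the base yaw is about 4.4°. The crops show the block in the socket at (205,150) in the left half. I'll turn the tool and swing over.

```bash
python3 -m pendant '[60,0,0,0,-0.144, 60,0,0,0,-0.144, 60,0,0,0,-0.145, 60,0,-33.4,19.6,0, 60,0,-33.4,19.6,0, 60,0,-33.4,19.6,0, 60,0,-33.4,19.6,0, 60,0,-33.4,19.6,0, 60,0,-33.4,19.6,0, 60,0,-33.4,19.6,0, 60,0,-33.4,19.6,0, 60,0,-33.4,19.6,0, 60,0,-33.4,19.6,0, 60,0,-33.4,19.6,0, 60,0,-33.4,19.6,0]' 60
```

```text
clock: 3.18
tcp_pos: [0.5012, 0.2502, 0.2315]
orientation: [-0.06, 1.57, 0.061]
contact_force: [1.1, -0.4, 0.7]
grip_width: 0.0599
```

```bash
python3 -m pendant '[60,0,-34,-6.2,0, 60,0,-34,-6.2,0, 60,0,-34,-6.2,0, 60,0,-34,-6.2,0, 60,0,-34,-6.2,0, 60,0,-34,-6.2,0, 60,0,-34,-6.2,0, 60,0,-34,-6.2,0, 60,0,-34,-6.2,0, 60,0,-34,-6.2,0, 60,0,-34,-6.2,0, 60,0,-34,-6.2,0, 60,0,0,0,0]'
python3 - <<'E'
from h import *
o=r.get_obs();print(o['tcp_pos'],o['orientation'])
for n in('top','scene'):
    p,d=grab(n);u=proj(n,[.46,-.16,.15])[0].astype(int);print(u)
    y0=max(0,u[1]-90);x0=u[0]-120
    cv2.imwrite(f'pics/{n}c.png',cv2.resize(p[y0:y0+180,x0:x0+200],None,fx=2,fy=2)[...,::-1]);print(n,x0,y0)
cv2.imwrite('pics/crop2.png',np.hstack([cv2.imread('pics/topc.png'),cv2.imread('pics/scenec.png')]))
E
```

```text
clock: 4.8
tcp_pos: [0.4572, -0.164, 0.2316]
orientation: [-0.057, 1.57, 0.056]
contact_force: [0.3, 0.8, -0.7]
grip_width: 0.06
[ 0.45721312 -0.16403358  0.23158415] [-0.05736282  1.56962219  0.05593531]
[420 261]
top 300 171
[218 237]
scene 98 147
```

View pics/crop2.png

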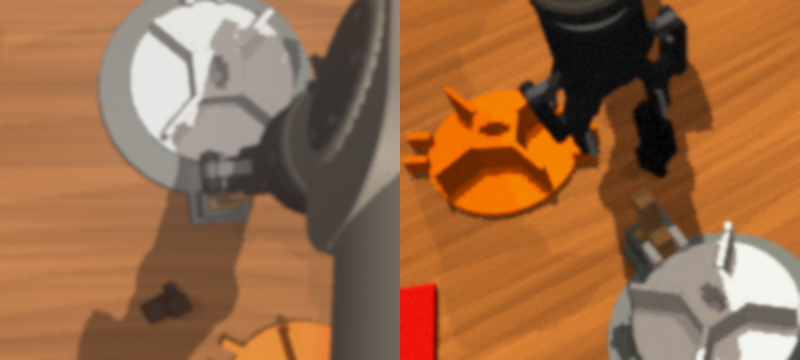

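The gripper sits above the block, whose handle is at (650,205) in the right half of the crop. I'll go down and close partly first.

```bash
python3 -m pendant '[60,20,0,0,0, 60,20,0,0,0, 60,20,0,0,0, 60,20,0,0,0, 60,20,0,0,0, 60,20,0,0,0, 60,10,0,0,0, 60,10,0,0,0, 60,10,0,0,0, 60,0,0,0,0, 30,0,0,0,0, 30,0,0,0,0, 24,0,0,0,0, 24,0,0,0,0]' 40
python3 - <<'E'
from h import *
p,d=grab('scene');cv2.imwrite('pics/crop3.png',cv2.resize(p[150:350,130:330],None,fx=3,fy=3,interpolation=2)[...,::-1])
E
```

```text
clock: 6.65
tcp_pos: [0.4579, -0.1613, 0.0815]
orientation: [-0.061, 1.57, 0.061]
contact_force: [-0.4, 1.0, 1.0]
grip_width: 0.0238
```

View pics/crop3.png

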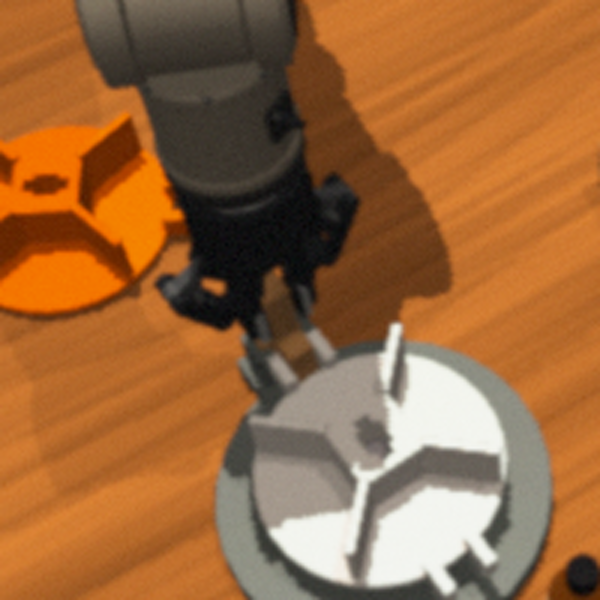

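The handle lies between the fingers at (285,310) with no contact. Closing.

```bash
python3 -m pendant '[19,0,0,0,0, 17,0,0,0,0, 10,0,0,0,0, 10,0,0,0,0, 10,0,0,0,0]' 40; python3 -c "
from h import *
o=r.get_obs();print(o['tcp_pos'],o['contact_force'],o['moment'])"
```

```text
clock: 7.32
tcp_pos: [0.4577, -0.1613, 0.0812]
orientation: [-0.061, 1.57, 0.061]
contact_force: [-0.2, -0.7, -0.7]
grip_width: 0.0176
[ 0.45774854 -0.16128892  0.08124183] [-0.17905514 -0.66790271 -0.69872186] [-0.11766898 -0.06345927  0.05670046]
```

Gripped at about 18 mm with little side force. Lifting straight up.

```bash
python3 -m pendant '[10,-4,0,0,0, 10,-4,0,0,0, 10,-4,0,0,0, 10,-4,0,0,0, 10,-6,0,0,0, 10,-6,0,0,0, 10,-6,0,0,0, 10,-6,0,0,0]'
```

```text
clock: 8.32
tcp_pos: [0.4578, -0.1611, 0.1217]
orientation: [-0.061, 1.57, 0.061]
contact_force: [-0.3, -0.9, -0.5]
grip_width: 0.0174
```

```bash
python3 -m pendant '[10,-8,0,0,0, 10,-8,0,0,0, 10,-15,0,0,0, 10,-20,0,0,0, 10,-25,0,0,0, 10,-24,0,0,0, 10,0,0,0,0]'
python3 - <<'E'
from h import *
p,d=grab('scene');X=cloud('scene',d);z=X[...,2];C=np.array([.568,-.1545])
rel=X[...,:2]-C;rr=np.hypot(rel[...,0],rel[...,1]);f=(d>0)&(z>.09)&(z<.104)&(rr>.045)&(rr<.078);a=np.degrees(np.arctan2(rel[f][:,1],rel[f][:,0]))%360
print(np.histogram(a,bins=np.arange(0,361,10))[0], np.median(z[(d>0)&(z>.035)&(z<.07)&(rr<.075)]))
cv2.imwrite('pics/crop4.png',cv2.resize(p[100:300,130:330],None,fx=3,fy=3,interpolation=2)[...,::-1])
E
```

```text
clock: 9.2
tcp_pos: [0.4591, -0.1617, 0.2235]
orientation: [-0.061, 1.566, 0.06]
contact_force: [0.6, 0.0, -0.2]
grip_width: 0.0176
[ 0  0  0  0 79  2  0  0  0  0  0  0  0 45  8  0  0  0  0  0  0  0 15 63
  0  0  0  0  0  0  0 25 46  0  0  0] 0.05350919654308495
```

View pics/crop4.png

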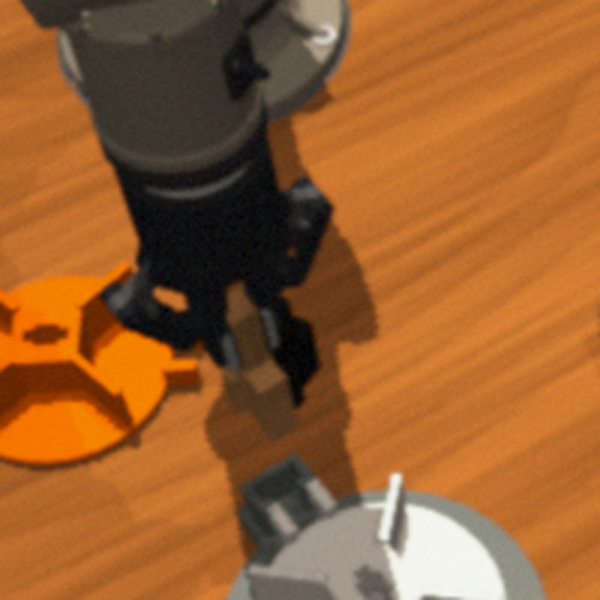

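The block is clear and held in the fingers, with the empty socket below at (285,490), and the carousel hasn't moved. On to the basket.

```bash
python3 -m pendant '[10,0,20,7,0, 10,0,31,11.6,0, 10,0,32,12,0, 10,0,32,12,0, 10,0,32,12,0, 10,0,32,12,0, 10,0,32,12,0, 10,0,32,12,0, 10,0,32,12,0, 10,0,22,9,0, 10,0,12,5,0, 10,0,0,0,0, 10,20,0,0,0, 10,20,0,0,0, 10,20,0,0,0, 10,20,0,0,0, 10,20,0,0,0]'
```

```text
clock: 11.38
tcp_pos: [0.5502, 0.1538, 0.1209]
orientation: [-0.059, 1.57, 0.058]
contact_force: [-0.4, 0.4, -0.7]
grip_width: 0.0174
```

```bash
python3 -m pendant '[10,16,0,0,0, 10,15,0,0,0, 10,10,0,0,0, 10,5,0,0,0, 10,4,0,0,0, 10,0,0,0,0]'
```

```text
clock: 12.12
tcp_pos: [0.5503, 0.1559, 0.0713]
orientation: [-0.061, 1.57, 0.061]
contact_force: [-0.2, -0.6, -0.6]
grip_width: 0.0175
```

```bash
python3 -m pendant '[10,2,0,0,0, 10,2,0,0,0, 10,0,0,0,0]'; python3 -m pendant '[22,0,0,0,0, 26,0,0,0,0, 40,0,0,0,0, 50,0,0,0,0, 50,0,0,0,0, 50,-10,0,0,0, 50,-20,0,0,0, 50,-30,0,0,0, 50,-40,0,0,0, 50,-45,0,0,0, 50,-25,0,0,0]'
python3 - <<'E'
from h import *
p,d=grab('scene');cv2.imwrite('pics/s5.png',p[...,::-1])
p,d=grab('top');X=cloud('top',d)
m=(d>0)&(abs(X[...,0]-.55)<.07)&(abs(X[...,1]-.155)<.05)&(X[...,2]>.03)&(X[...,2]<.13);print(X[m].mean(0) if m.any() else 0,X[...,2][m].max() if m.any() else 0)
E
```

```text
clock: 12.5
tcp_pos: [0.5503, 0.1559, 0.0673]
orientation: [-0.061, 1.57, 0.061]
contact_force: [-0.1, -0.1, -0.8]
grip_width: 0.0175
clock: 13.88
tcp_pos: [0.5512, 0.1559, 0.2407]
orientation: [-0.059, 1.566, 0.061]
contact_force: [-0.6, 0.6, 0.1]
grip_width: 0.0498
[0.54934906 0.15338022 0.07658684] 0.11464325250051022
```

View pics/s5.png

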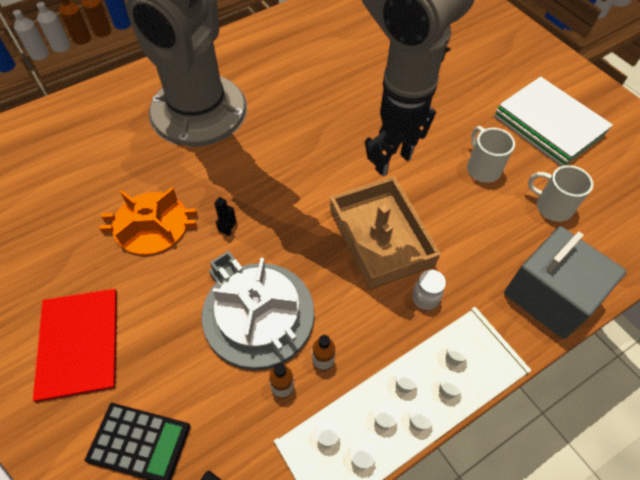

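The block stands in the basket at (383,228). The carousel is unchanged, and the bottles and jar are standing. I'll check the wrist range before turning.

```bash
cat > check.py <<'E'
import sys
from h import *
def state():
    p,d=grab('scene');X=cloud('scene',d);z=X[...,2];rel=X[...,:2]-[.5685,-.1548];rr=np.hypot(rel[...,0],rel[...,1])
    hs=z[(d>0)&(z>.03)&(z<.065)&(rr<.075)&(rr>.03)]; zp=np.median(hs) if len(hs)>50 else np.nan
    f=(d>0)&(z>zp+.037)&(z<zp+.048)&(rr>.04)&(rr<.078)&(p.min(-1)>70);a=np.arctan2(rel[f][:,1],rel[f][:,0])
    return zp,len(hs),(np.degrees(np.angle(np.exp(4j*a).mean()))/4)%90
if __name__=='__main__':
    zp,n,a=state();o=r.get_obs();F=o['contact_force']
    print('t %.2f'%o['clock'],'plate z %.4f n %d finang %.1f'%(zp,n,a),'F',F.round(1),'tcp',o['tcp_pos'].round(4))
    if zp<.048 or np.hypot(*F[:2])>10: print('STOP');sys.exit(1)
E
python3 check.py; python3 -c "
from h import *
print(r.get_obs()['joints'].round(3))"
```

```text
t 14.03 plate z 0.0532 n 2924 finang 49.3 F [-1.1 -0.  -1.1] tcp [0.551  0.156  0.2391]
[-0.534  0.3    0.184  1.81  -0.063  1.034  1.323]
```

j7 leaves plenty of range for clockwise turning, seen from above. I'll shut the fingers and go above the open space on the -x side.

```bash
python3 -m pendant '[0,0,-20,-4,0, 0,0,-32,-7,0, 0,0,-32,-7,0, 0,0,-32,-7,0, 0,0,-32,-7,0, 0,0,-32,-7,0, 0,0,-32,-7,0, 0,0,-32,-7,0, 0,0,-32,-7,0, 0,0,-25,-6,0, 0,0,-10,0,0, 0,20,0,0,0, 0,25,0,0,0, 0,25,0,0,0, 0,25,0,0,0, 0,20,0,0,0, 0,0,0,0,0]'; python3 check.py
```

```text
clock: 16.15
tcp_pos: [0.5067, -0.1587, 0.1204]
orientation: [-0.06, 1.574, 0.062]
contact_force: [0.0, 0.0, 0.0]
grip_width: 0.0001
t 16.20 plate z 0.0533 n 2922 finang 49.3 F [-0.4 -0.  -0.2] tcp [ 0.5077 -0.1591  0.1216]
```

```bash
python3 -m pendant '[0,20,0,0,0, 0,15,0,0,0, 0,10,0,0,0, 0,10,0,0,0, 0,0,0,0,0]' && python3 check.py && python3 -m pendant '[0,0,5.3,0.23,0.0873, 0,0,5.3,0.23,0.0873, 0,0,5.3,0.23,0.0873, 0,0,5.3,0.23,0.0873, 0,0,0,0,0]' && python3 check.py
python3 - <<'E'
from h import *
p,d=grab('scene');cv2.imwrite('pics/crop6.png',cv2.resize(p[200:380,170:350],None,fx=3,fy=3,interpolation=2)[...,::-1])
E
```

```text
clock: 16.82
tcp_pos: [0.508, -0.1593, 0.0667]
orientation: [-0.06, 1.571, 0.061]
contact_force: [-0.4, 0.5, 0.3]
grip_width: -0.0001
t 16.88 plate z 0.0532 n 2828 finang 49.4 F [-0.6 -0.9  0.1] tcp [ 0.5083 -0.1594  0.0671]
clock: 17.5
tcp_pos: [0.511, -0.1379, 0.0677]
orientation: [0.212, 1.56, -0.212]
contact_force: [-0.6, 0.1, 0.1]
grip_width: -0.0001
t 17.55 plate z 0.0532 n 2822 finang 49.3 F [ 0.  -0.9  1. ] tcp [ 0.5108 -0.1383  0.0677]
```

View pics/crop6.png

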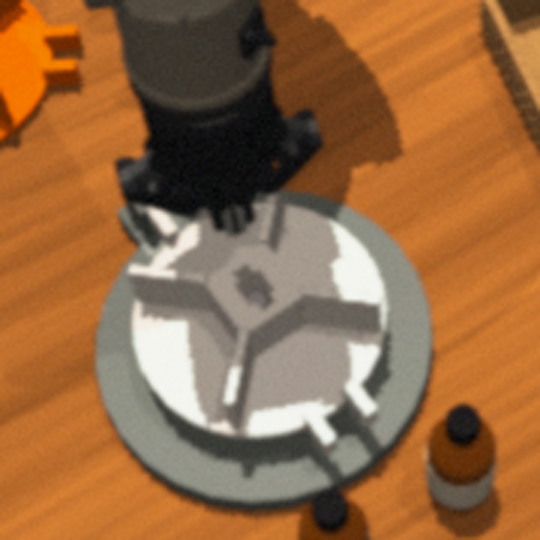

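The fingertips are at (235,215), in the open space next to the fin. Pushing slowly clockwise, checking height and force after each bit.

```bash
python3 -m pendant '[0,0,2.1,0.04,0.0349, 0,0,2.1,0.04,0.0349, 0,0,2.1,0.04,0.0349]' >/dev/null && python3 check.py && python3 -m pendant '[0,0,2.1,0.04,0.0349, 0,0,2.1,0.04,0.0349, 0,0,2.1,0.04,0.0349]' >/dev/null && python3 check.py && python3 -m pendant '[0,0,2.1,0.04,0.0349, 0,0,2.1,0.04,0.0349, 0,0,2.1,0.04,0.0349]' >/dev/null && python3 check.py && python3 -m pendant '[0,0,2.1,0.04,0.0349, 0,0,2.1,0.04,0.0349, 0,0,2.1,0.04,0.0349]' >/dev/null && python3 check.py && python3 -m pendant '[0,0,2.1,0.04,0.0349, 0,0,2.1,0.04,0.0349, 0,0,2.1,0.04,0.0349]' >/dev/null && python3 check.py
```

```text
t 18.02 plate z 0.0532 n 2833 finang 49.5 F [ 1.3  0.1 -0.3] tcp [ 0.5127 -0.1318  0.0672]
t 18.45 plate z 0.0532 n 2837 finang 46.2 F [-0.7 -0.3 -0.8] tcp [ 0.5153 -0.1262  0.0673]
t 18.88 plate z 0.0533 n 2860 finang 40.6 F [ 0.3 -0.4 -0.2] tcp [ 0.5186 -0.1207  0.0673]
t 19.30 plate z 0.0532 n 2852 finang 35.2 F [-0.2  0.1 -0.1] tcp [ 0.5224 -0.1157  0.0673]
t 19.73 plate z 0.0533 n 2892 finang 30.1 F [ 0.1 -0.9 -0.3] tcp [ 0.5268 -0.1112  0.0673]
```

```bash
python3 -m pendant '[0,0,2.1,0.04,0.0349, 0,0,2.1,0.04,0.0349, 0,0,2.1,0.04,0.0349]' >/dev/null && python3 check.py && python3 -m pendant '[0,0,2.1,0.04,0.0349, 0,0,2.1,0.04,0.0349, 0,0,2.1,0.04,0.0349]' >/dev/null && python3 check.py && python3 -m pendant '[0,0,2.1,0.04,0.0349, 0,0,2.1,0.04,0.0349, 0,0,2.1,0.04,0.0349]' >/dev/null && python3 check.py && python3 -m pendant '[0,0,2.1,0.04,0.0349, 0,0,2.1,0.04,0.0349, 0,0,2.1,0.04,0.0349]' >/dev/null && python3 check.py && python3 -m pendant '[0,0,2.1,0.04,0.0349, 0,0,2.1,0.04,0.0349, 0,0,2.1,0.04,0.0349]' >/dev/null && python3 check.py && python3 -m pendant '[0,0,2.1,0.04,0.0349, 0,0,2.1,0.04,0.0349, 0,0,2.1,0.04,0.0349]' >/dev/null && python3 check.py && python3 -m pendant '[0,0,2.1,0.04,0.0349, 0,0,2.1,0.04,0.0349, 0,0,2.1,0.04,0.0349]' >/dev/null && python3 check.py
```

```text
t 20.15 plate z 0.0532 n 2921 finang 24.5 F [-0.3 -0.7 -0.3] tcp [ 0.5315 -0.107   0.0673]
t 20.57 plate z 0.0532 n 2957 finang 19.5 F [-0.6 -0.1  1.1] tcp [ 0.5366 -0.1034  0.0672]
t 21.00 plate z 0.0532 n 2969 finang 13.9 F [ 0.8 -0.4 -0.9] tcp [ 0.5421 -0.1004  0.0672]
t 21.43 plate z 0.0531 n 2995 finang 7.9 F [-0.   1.  -0.2] tcp [ 0.548  -0.0978  0.0672]
t 21.85 plate z 0.0532 n 2985 finang 1.9 F [ 0.  -0.3 -0.4] tcp [ 0.554  -0.0961  0.0673]
t 22.27 plate z 0.0531 n 2951 finang 86.0 F [-0.2 -0.4  0.2] tcp [ 0.5602 -0.0949  0.0673]
t 22.70 plate z 0.0530 n 2954 finang 80.2 F [-0.2 -0.3 -0.1] tcp [ 0.5665 -0.0943  0.0673]
```

```bash
python3 -m pendant '[0,0,2.1,0.04,0.0349, 0,0,2.1,0.04,0.0349, 0,0,2.1,0.04,0.0349]' >/dev/null && python3 check.py && python3 -m pendant '[0,0,2.1,0.04,0.0349, 0,0,2.1,0.04,0.0349, 0,0,2.1,0.04,0.0349]' >/dev/null && python3 check.py && python3 -m pendant '[0,0,2.1,0.04,0.0349, 0,0,2.1,0.04,0.0349, 0,0,2.1,0.04,0.0349]' >/dev/null && python3 check.py && python3 -m pendant '[0,0,2.1,0.04,0.0349, 0,0,2.1,0.04,0.0349, 0,0,2.1,0.04,0.0349]' >/dev/null && python3 check.py && python3 -m pendant '[0,0,2.1,0.04,0.0349, 0,0,2.1,0.04,0.0349, 0,0,2.1,0.04,0.0349]' >/dev/null && python3 check.py && python3 -m pendant '[0,0,2.1,0.04,0.0349, 0,0,2.1,0.04,0.0349, 0,0,2.1,0.04,0.0349]' >/dev/null && python3 check.py && python3 -m pendant '[0,0,2.1,0.04,0.0349, 0,0,2.1,0.04,0.0349, 0,0,2.1,0.04,0.0349]' >/dev/null && python3 check.py
```

```text
t 23.12 plate z 0.0530 n 2952 finang 73.9 F [ 0.2 -0.1  0.7] tcp [ 0.5728 -0.0944  0.0673]
t 23.55 plate z 0.0530 n 2892 finang 67.6 F [ 0.7 -0.3  0.1] tcp [ 0.579  -0.0952  0.0673]
t 23.98 plate z 0.0527 n 2840 finang 61.9 F [-0.6 -0.1  1.3] tcp [ 0.5851 -0.0967  0.0673]
t 24.40 plate z 0.0525 n 2742 finang 55.8 F [ 1.4 -0.7  0.4] tcp [ 0.5911 -0.0987  0.0673]
t 24.82 plate z 0.0521 n 2646 finang 50.0 F [ 0.2  1.4 -0.2] tcp [ 0.5968 -0.1014  0.0673]
t 25.25 plate z 0.0517 n 2545 finang 44.6 F [-1.   0.7 -0.1] tcp [ 0.6022 -0.1048  0.0673]
t 25.68 plate z 0.0492 n 2339 finang 37.5 F [-0.1 -0.  -0.8] tcp [ 0.607  -0.1084  0.0672]
```

The plate height estimate is drifting, probably because the arm hides more of the plate. I'll check both cameras.

```bash
python3 - <<'E'
from h import *
for n in('top','scene'):
    p,d=grab(n);X=cloud(n,d);z=X[...,2];rel=X[...,:2]-[.5685,-.1548];rr=np.hypot(rel[...,0],rel[...,1])
    m=(d>0)&(rr<.078)&(rr>.03);print(n,np.histogram(z[m],bins=np.arange(.03,.11,.004))[0])
p,d=grab('scene');cv2.imwrite('pics/crop7.png',cv2.resize(p[200:380,170:350],None,fx=3,fy=3,interpolation=2)[...,::-1])
E
```

```text
top [  0  48 458 695 562 469  98  21  15  30  20  21  20  50 119  39  50  22
   0]
scene [   2  398 1825  296   55   55   47   46   43   45   47   47   64  131
   57    2    1    0    0]
```

View pics/crop7.png

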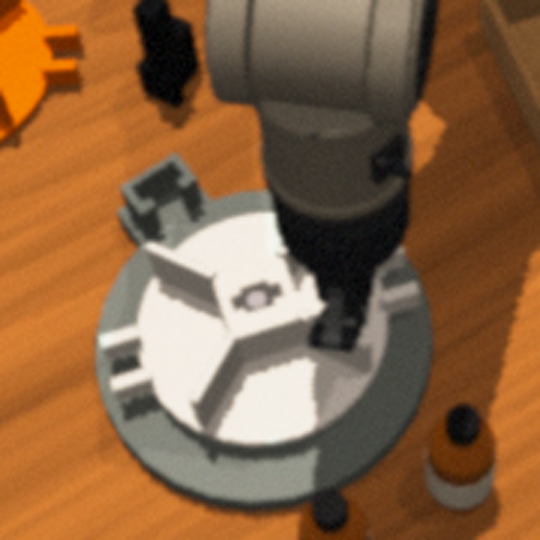

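The carousel appears to have just dropped; the scene mode is at about 0.040, and the fins have moved off the finger at (340,335). I'll re-measure and fit a plane to the plate to check for tilt.

```bash
cat > pl.py <<'E'
from h import *
for n in('top','scene'):
    p,d=grab(n);X=cloud(n,d);z=X[...,2];rel=X[...,:2]-[.5685,-.1548];rr=np.hypot(rel[...,0],rel[...,1])
    m=(d>0)&(rr<.076)&(rr>.03)&(z>.03)&(z<.06);Q=X[m]
    k=np.ones(len(Q),bool)
    for i in range(8):
        A=np.c_[Q[:,:2]-[.5685,-.1548],np.ones(len(Q))];s=np.linalg.lstsq(A[k],Q[k,2],rcond=None)[0];e=Q[:,2]-A@s;k=abs(e)<max(.0025,1.5*np.median(abs(e)))
    print(n,'z0 %.4f tilt deg x %.2f y %.2f'%(s[2],*np.degrees(s[:2])),k.sum(),len(Q),'bottle top pts')
o=r.get_obs();print(o['clock'],o['contact_force'],o['moment'],o['tcp_pos'])
E
python3 pl.py;python3 check.py
```

```text
top z0 0.0404 tilt deg x -0.04 y -0.45 1948 2300 bottle top pts
scene z0 0.0394 tilt deg x 0.20 y -0.08 1949 2512 bottle top pts
25.925 [ 0.30781406 -0.44522331 -0.1564224 ] [ 0.01229881 -0.02866094 -0.02079188] [ 0.60683707 -0.10832327  0.06729567]
t 25.98 plate z 0.0395 n 2481 finang 32.9 F [0.1 0.2 0.7] tcp [ 0.6069 -0.1083  0.0673]
STOP
```

It is fully home: plate top at 0.040 m, level and with no force. I'll back off the fin, lift out and move clear.

```bash
python3 -m pendant '[0,0,-3,0,0, 0,0,-3,0,0, 0,0,0,0,0, 0,-10,0,0,0, 0,-15,0,0,0, 0,-20,0,0,0, 0,-25,0,0,0, 0,-30,0,0,0, 0,-30,0,0,0, 0,-30,0,0,0, 0,-20,0,0,0, 0,0,0,-30,0, 0,0,0,-40,0, 0,0,0,-40,0, 0,0,0,-20,0, 0,0,0,0,0, 0,0,0,0,0]'; python3 pl.py
python3 - <<'E'
from h import *
grab('top','t8.png');p,d=grab('scene','s8.png')
cv2.imwrite('pics/both.png',np.hstack([cv2.imread('pics/t8.png')[40:360,160:480],cv2.imread('pics/s8.png')[130:450,150:470]]))
E
```

```text
clock: 28.1
tcp_pos: [0.684, -0.0065, 0.2476]
orientation: [1.698, 0.797, -1.699]
contact_force: [0.6, -0.9, 0.6]
grip_width: 0.0001
top z0 0.0403 tilt deg x 0.10 y 0.11 2765 3242 bottle top pts
scene z0 0.0391 tilt deg x 0.20 y 0.02 2401 3116 bottle top pts
28.2 [-0.78634268  0.53913305  0.03916862] [0.05849031 0.06021007 0.01407876] [ 0.68408355 -0.00632365  0.24773079]
```

View pics/both.png

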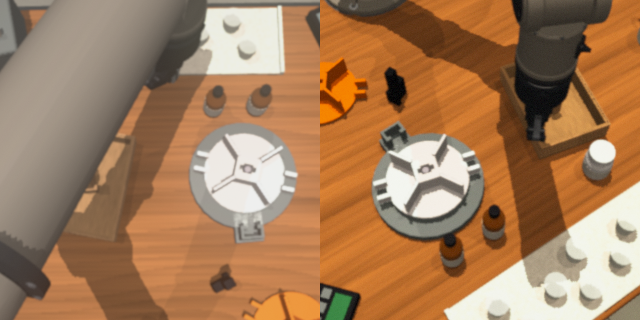

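The carousel is seated, the bottles and jar are standing, and the block is still in the basket at (95,185) in the left half. The arm touches nothing.

```bash
python3 -c "
from h import *
print(r.hand_in())"
```

```text
the job is handed in; nothing more can be done
None
```

The job is done and handed in at about 28 s of the 72 s allowed.

- **Block:** I pulled it straight up out of its socket and stood it in the basket.
- **Carousel:** I pushed one fin slowly clockwise with the shut fingers. After about 106° the carousel dropped onto the key. I then lifted the fingers out and moved the arm clear.

**Last checks:**
- **Height:** The plate's upper face measured 0.039–0.040 m in the two cameras, down from 0.053 m. Fully home should read 0.040 m.
- **Tilt:** At most 0.2°. While it was dropping, the height readings were briefly spread out; a moment later they agreed.
- **Force:** At most about 2 N at each reading I took, so nothing was pressed hard as far as I saw.
- **Surroundings:** Both bottles and the jar are standing, and the black and orange look-alikes were not touched.
- **Basket:** The arm hid most of it in the last pictures. The block was still partly visible there, and it had been clearly standing inside in the earlier picture.

No check failed.

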